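# Cover the gear and rock out the stuck locating block

## Robot

A 6-joint arm with a two-finger parallel gripper is mounted at the origin on the work surface. World frame = base frame: x ahead of the robot, y to its left, z up, the work surface at z = 0. Lengths are in m, angles in degrees, forces in N, time in s.
With the tool pointing down it reaches from about 0.4 to 0.925 m from the base axis. Payload 12.5 kg.
Tool frame: the origin (TCP) lies between the finger pads; the fingertips stand 22 mm ahead of it and the grasp point (between the pads) lies 3 mm ahead of it; z points along the fingers, x is the direction in which the jaws open and shut, and the axes are right-handed (so a half turn about z gives the same grasp; the last joint's range is limited). The gripper opens to 95 mm and grips with 3 to 60 N. Pads are 20 mm wide; open, the fingers measure 119 mm over their backs; the gripper's body (75 mm by 180 mm) begins 59 mm behind the grasp point.
Start: joints at [-82.254, 28.126, 89.318, -0, 62.55, -6.05], TCP at [0.149, -0.607, 0.237] pointing down, gripper open.
Joint ranges: [-177.58, 177.58], [-47.91, 125.51], [2.72, 160], [-65.01, 245.01], [3.68, 167.84], [-153.87, 153.87]. Speed limits (degrees/s): [127.2, 127.2, 159.86, 180, 180, 180].

## Interface

Orientations are given as a 3x3 rotation matrix whose columns are the frame's x, y, z axes.
In Python, from plant import arm gives the robot as it stands.
- The arm moves only by the tool move_arm, never from a script. Its argument "increments" is a list of rows, each an object with "dp": the shift along the tool's x, y, z in cm, a list of three; "twist": the turn about the tool's z in rad; "claw": the finger opening in cm, from 0 to 9.51. A call has 1 to 20 rows; each row is the pose to reach, as a shift and turn from the pose commanded when the call began, along the tool's axes at that moment; what a row does not reach only later rows make up. A row lasts 1/12 s, in which the tool goes at most 41.7 mm and 7.16 degrees, less where a joint would pass 70% of its speed; a pose out of reach is approached as far as the arm can. A call with a gripper value outside its range is refused whole. The fingers move at their own pace and stop on an object; the grip force is fixed at half the most. Time passes only in rows, so rows that repeat a pose let the fingers close. It gives the time, the measured TCP pose, the force and the opening at its end, in the units of the state.
- arm.get_state(): the state, without advancing time (a new reading comes with each control period).
- arm.snapshot(name): name is "scene" or "top" or "wrist"; returns (picture, depth): 400x640x3 uint8, blue, green, red; 400x640 float32, m along the optical axis (not along the pixel's ray), 0 where there is no reading.
- arm.get_calibration(name): a dict with "intrinsics" (3x3 intrinsics, pixels), "world_from_camera" (4x4, takes a point from camera to world coordinates). Camera axes: x right, y down, z forward; pixel columns grow to the right and rows downward; lengths in m; the calibration is good to about 2 mm. A picture is of the moment at which its call begins: read the wrist's pose just before it. get_calibration takes no time and is no camera call; for the wrist camera it gives the pose at the moment of the call.
- arm.hand_in(): hands the job in, once; it reports no verdict.
Trained networks look in the newest picture that a camera, given by its name, has taken for a name from the list of things; names that differ only in an ending like _2 or _b are one class to them, and where a whole thing is asked for, a point or a joint stands for the part that bears it (a point fixed in the world has none). Each returns a list of dicts, best first, with "conf" (0 to 1); they miss things now and then, are a little off and sometimes report something else, mostly with a low value. They report only what shows in the picture. A call takes as long as a camera call. They do not tell look-alikes from the thing itself.
- arm.outline_of(camera, thing): "mask" (400x640 bool, what is visible of it) and "rect" ([left, top, width, height] in pixels, round what is visible of it).
The state is a dict: "time": time; "joint_positions": joint angles; "dq": joint speeds; "joint_torque": joint torques, N m; "tcp_pos": TCP position; "tool_rot": TCP orientation; "wrist_force": force on the tool from outside, world axes, zero at the start; "torque": the same for the moment, N m; "opening": opening from 0.0 (shut) to 1.0 (fully open).
Only numpy, scipy, OpenCV 4.12 (cv2) and the standard library are available. Lean on these libraries where they do the work, as an engineer would, in place of code of your own. Each camera call takes 0.05 s, during which the arm holds its last target. There are 200 camera calls.

## Task

First lay the blue cover bar flat across the two green rests, in their notches and about centred, so that it bridges the open gear, and let go of it. Then free the brass locating block that is stuck between the two steel cheeks: grip its square top and rock it towards one cheek and then towards the other, so that the block itself (never the gripper) pushes both cheeks back; do not touch the machine bed with the gripper, and leave the bar, wrench, scoop stand and tin alone. Lift the freed block straight up and finish still holding it, upright and still, just clear above the cheeks, over its socket.

Things in the scene. Friction and masses are not known exactly. Their poses are not given: they have to be found in the camera images.
- bed: Fixed dark steel plate 170 (x) x 300 (y) x 12 mm; origin at the centre of its underside, on the bench; z up. +y half: brass gear (top 22 mm above the bench) between two green rests. -y half: the brass block in its socket, between two steel cheeks sliding along the bed's y on grey guides. Highest part: the cheeks' tops, 64 mm above the bench.
- gear_mid (a point): On the bed at x 0, y +85 mm, 42 mm above the bench: middle between the green rests, level with their bearing faces. Axes as the bed's. Rests centred 55 mm to its +x and -x, 16 mm long, with a notch 30 mm wide (y) between 8 mm high walls: the bar lies along the bed's x. Laid right, the bar's origin is at this point.
- socket (a point): On the bed at x 0, y -85 mm, 12 mm above the bench: centre of the socket's floor, where the block's origin starts. Axes as the bed's. To free the block, lean it about the bed's x axis, pivoting at this point, 0.10 to 0.19 rad to each side (5 to 10 N sideways at its grip): its neck then pushes that side's cheek back. A straight pull jams after 2.5 mm.
- bar: Loose blue steel cover bar, 160 (along its x) x 22 (y) x 12 mm (z), about 0.32 kg, lying flat on the bench; origin at the centre of its underside.
- block: Loose brass block, 125 mm tall, about 0.5 kg; origin at the centre of its underside, axes as the bed's. From below: pilot 24 (x) x 16 (y) mm, 10 mm tall, 1 mm play in the 7 mm deep socket; foot 24 x 35 mm to 33.5 mm; neck 24 x 28 mm to 75 mm; square grip 22 x 22 mm from 75 to 125 mm. The cheeks overhang the foot by 3 mm on its +y and -y sides.
- cheek_a (a joint): How far the cheek on the block's +y side is pushed back (to the bed's +y), m: 0 to 0.0008 at the start, 0.0046 at its stop; from 0.003 on both sides the block's foot passes. A steel slab 36 x 36 x 16 mm, its top 64 mm above the bench; stiff (14 N), stays where it is pushed.
- cheek_b (a joint): The same for the cheek on the -y side, pushed back towards the bed's -y.
- wrench: Bystander: loose steel wrench 150 mm long lying on the bench. Leave it alone.
- scoop: Bystander: loose brass scoop on a stand, about 110 mm tall, tray 90 x 40 mm on a round foot of 66 mm diameter; origin at the centre of its underside.
- tin: Bystander: loose tin with red label, 60 mm diameter, 80 mm tall; origin at the centre of its underside.
Things that resemble listed ones, but are neither listed nor needed, are in the scene too. Of the things shaped like the block, the brass one is meant.

How it is judged (in metres and radians):
On the way, in this order (a step that is already met when the one before it is completed fails the run):
1. the bar lies in both rests over the gear, let go and at rest, the block still seated (x of bar in the frame of gear_mid between -0.02 and 0.02 m and y of bar in the frame of gear_mid between -0.008 and 0.008 m and z of bar in the frame of gear_mid between -0.003 and 0.003 m and angle between the x axis of bar and the x axis of bed, either way round below 0.15 rad and contact force between bar and bed above 0.5 N and contact force between the fingers and bar below 0.2 N and linear speed of bar below 0.02 m/s and z of block in the frame of bed below 0.018 m), for 0.3 s.
2. the block, still in its socket, is rocked to one side and pushes that cheek back at least 2.5 mm (z of block in the frame of bed below 0.018 m and value of joint any of cheek_a, cheek_b above 0.0025 m), for 0.05 s.
3. the block, still in its socket, is rocked to the other side: both cheeks are back at least 2.5 mm (z of block in the frame of bed below 0.018 m and value of joint each of cheek_a, cheek_b above 0.0025 m), for 0.05 s.
At the end, for the whole second after the job is handed in: Fingers hold the block still, upright within 0.2 rad, underside 65 to 125 mm above the bench (cheek tops: 64), within 40 mm of the socket's axis, off the bed; both cheeks back 2.5 mm or more; the bar let go in both rests, within 20 mm of centred (x of bar in the frame of gear_mid between -0.02 and 0.02 m and y of bar in the frame of gear_mid between -0.008 and 0.008 m and z of bar in the frame of gear_mid between -0.003 and 0.003 m and angle between the x axis of bar and the x axis of bed, either way round below 0.15 rad and contact force between bar and bed above 0.5 N and contact force between the fingers and bar below 0.2 N and z of block in the frame of bed between 0.065 and 0.125 m and horizontal distance between block and socket below 0.04 m and angle between block's own z axis and vertical below 0.2 rad and linear speed of block below 0.03 m/s and contact force between block and bed below 0.2 N and contact force between the fingers and block above 1 N and value of joint each of cheek_a, cheek_b above 0.0025 m); the arm keeps its last pose, push and grip.
It fails at once if the gripper pushes on the machine bed, its cheeks or rests (over 4 N) (contact force between any of the fingers, the arm and bed above 4 N).
It fails at once if a bystander (wrench, scoop stand, tin) is moved more than 20 mm (distance of any of wrench, scoop, tin from where it was at the start of the episode above 0.02 m).
It also fails if it takes over 64 s, if anything falls off the work surface, if the arm or the gripper's body presses on something with over 40 N, if the wrist force passes 120 N, or if a joint passes its speed limit or range.

## Working session

There is one attempt and no reset: what is moved stays moved. The work goes in short steps, Python scripts to look and compute and a tool call to move; the robot and the scene stay as the last step left them, time stands still between calls to the robot, and variables do not carry over. Pictures are saved under pics/ and viewed, about 8 in all and at most 12, crops included, and the job is handed in when it is done.

Besides the shell and the picture viewer there is one more tool, called as name([rows], argument=value, ...), one row to a line, values as JSON. move_arm: Moves the arm, as the interface text tells. Its arguments: {"type":"object","properties":{"increments":{"type":"array"}},"required":["increments"]}

```bash
mkdir -p pics; ls; cat > h.py <<'E'
import numpy as np, cv2
from plant import arm
def snap(n,f=None):
    c=arm.get_calibration(n); p,d=arm.snapshot(n)
    if f: cv2.imwrite('pics/'+f,p)
    return p,d,np.array(c['intrinsics']),np.array(c['world_from_camera'])
def cloud(d,K,T):
    v,u=np.mgrid[:400,:640]
    P=np.stack([(u-K[0,2])*d/K[0,0],(v-K[1,2])*d/K[1,1],d],-1)
    W=P@T[:3,:3].T+T[:3,3]; W[d<=0]=np.nan
    return W
E
python3 - <<'E'
from h import *
for n in ['scene','top']:
    p,d,K,T=snap(n,n+'0.png'); W=cloud(d,K,T); np.savez(n+'0.npz',p=p,d=d,K=K,T=T)
    print(n,K[0,0],T.round(3).tolist())
    for t in ['bed','bar','block','wrench','scoop','tin']:
        for r in arm.outline_of(n,t)[:3]:
            q=W[r['mask']]; q=q[~np.isnan(q[:,0])]
            if len(q): print(t,round(r['conf'],2),r['rect'],np.median(q,0).round(3),q[:,2].max().round(3))
print(arm.get_state())
E
```

```text
pics
scene 416.5501863695827 [[0.72, 0.617, -0.318, 0.933], [0.694, -0.631, 0.347, -0.318], [0.014, -0.471, -0.882, 0.858], [0.0, 0.0, 0.0, 1.0]]
bed 0.92 [251.9, 119.1, 120.8, 119.2] [0.569 0.052 0.011] 0.136
bar 0.67 [352.8, 70.8, 29.2, 39.9] [0.472 0.338 0.01 ] 0.014
bar 0.65 [283.1, 277.7, 33.3, 54.9] [ 0.768 -0.208  0.091] 0.11
block 0.87 [323.4, 235.3, 14.7, 33.0] [ 0.733 -0.084  0.075] 0.127
block 0.83 [229.0, 202.9, 23.6, 38.2] [ 0.555 -0.17   0.073] 0.127
block 0.78 [292.7, 168.2, 12.7, 31.6] [ 0.581 -0.026  0.098] 0.139
wrench 0.58 [139.5, 240.2, 26.9, 68.5] [ 0.486 -0.366  0.006] 0.011
scoop 0.8 [283.7, 275.9, 32.2, 59.0] [ 0.767 -0.207  0.091] 0.11
tin 0.89 [405.6, 177.2, 29.3, 39.1] [0.777 0.147 0.071] 0.083
top 424.02054905314577 [[0.014, -0.996, 0.091, 0.533], [-1.0, -0.011, 0.027, -0.007], [-0.025, -0.092, -0.995, 1.045], [0.0, 0.0, 0.0, 1.0]]
bed 0.77 [228.6, 181.7, 129.0, 103.7] [0.549 0.065 0.013] 0.07
bed 0.17 [237.3, 125.9, 26.3, 29.7] [0.767 0.16  0.079] 0.086
bar 0.9 [159.4, 239.6, 38.0, 61.8] [0.46  0.349 0.012] 0.017
block 0.71 [321.2, 213.9, 13.4, 16.9] [ 0.
[... 510 characters left out ...]
, -1.15264137e-03,
        6.25495423e+01, -6.05171368e+00]), 'dq': array([ 0.00849001, -0.11048976, -0.04960686,  0.06675975, -0.01865654,
        0.06484331]), 'joint_torque': array([ 3.63301348e-03, -6.12334657e+01, -2.58402497e+01,  6.94585126e-02,
        4.44746751e-02, -1.45859269e-05]), 'tcp_pos': array([ 0.14908258, -0.6069859 ,  0.23667418]), 'tool_rot': array([[ 2.38528844e-01, -9.71135413e-01, -4.14104393e-07],
       [-9.71135405e-01, -2.38528842e-01, -1.29384896e-04],
       [ 1.25551479e-04,  3.12641812e-05, -9.99999992e-01]]), 'wrist_force': array([-0.07783586,  0.88058771,  0.48033199]), 'torque': array([ 0.05468033, -0.01008409,  0.01177558]), 'opening': 1.0014868908163979}
```

```bash
python3 - <<'E'
import cv2
a=cv2.imread('pics/top0.png')[100:320,130:500]; cv2.imwrite('pics/a.png',cv2.resize(a,None,fx=2.1,fy=2.1,interpolation=2))
b=cv2.imread('pics/scene0.png')[50:350,120:460]; cv2.imwrite('pics/b.png',cv2.resize(b,None,fx=2,fy=2,interpolation=2))
E
```

```text
(no output)
```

View pics/a.png

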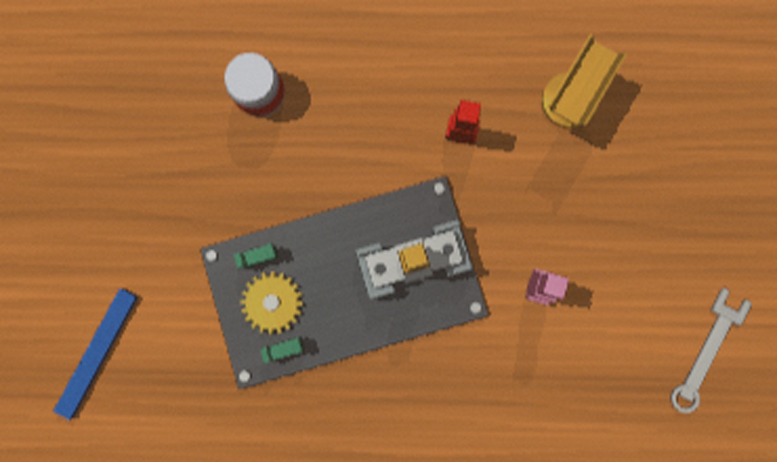

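View pics/b.png

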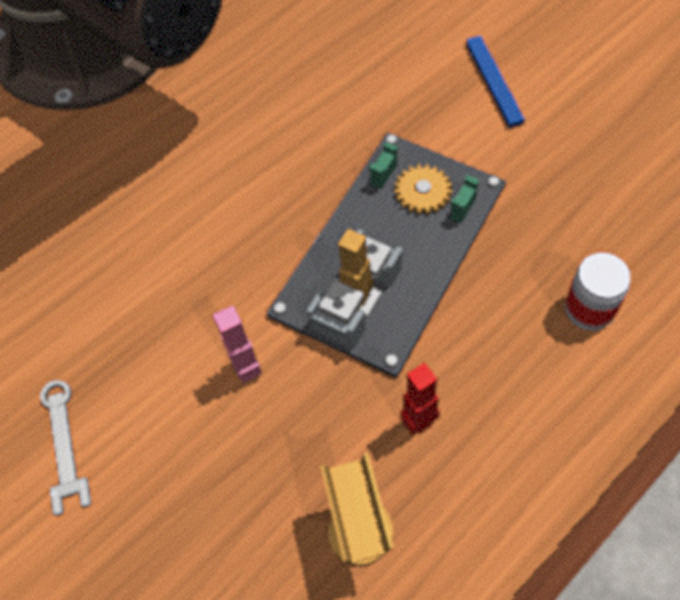

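Top crop: the blue bar is at (95,355), gear (272,303) between green rests (257,255),(283,350). There are three block-shaped things: brass (413,258) between the cheeks, red (465,120) and pink (547,288) loose on the bench. The brass one in the bed is meant, and the scene crop at (352,250) confirms it.

```bash
python3 - <<'E'
from h import *
for n in ['top','scene']:
    z=np.load(n+'0.npz'); W=cloud(z['d'],z['K'],z['T']); p=z['p'].astype(int)
    def fit(m,l):
        m=cv2.morphologyEx(m.astype(np.uint8),cv2.MORPH_OPEN,np.ones((2,2)))>0
        q=W[m][:,:2].astype(np.float32); r=cv2.minAreaRect(q); print(n,l,len(q),np.round(r[0],4),np.round(r[1],4),round(r[2],2),'z',np.median(W[m][:,2]).round(4),'med',np.median(W[m],0).round(4))
    X,Y,Z=W[...,0],W[...,1],W[...,2]
    near=(abs(X-.57)<.2)&(abs(Y-.05)<.22)
    b,g,r=p[...,0],p[...,1],p[...,2]
    fit(near&(abs(Z-.012)<.006)&(abs(b-r)<25)&(r<130),'bed')
    fit((b>r+50)&(b>g+30)&(abs(X-.46)<.15)&(abs(Y-.35)<.12),'bar')
    for s in (0,1):
        gm=near&(g>r+15)&(g>b+5)&(Z>.03)
        c=np.median(X[gm]); fit(gm&((X>c) if s else (X<c)),'rest%d'%s)
    fit(near&(Z>.131)&(abs(X-.575)<.05)&(abs(Y+.02)<.05),'blocktop')
E
```

```text
top bed 6303 [0.5467 0.0592] [0.1663 0.2999] 16.83 z nan med [nan nan nan]
top bar 558 [0.4602 0.349 ] [0.017  0.1615] 62.01 z nan med [nan nan nan]
top rest0 121 [0.4689 0.1283] [0.016  0.0484] 16.48 z 0.042 med [0.4701 0.1266 0.042 ]
top rest1 121 [0.5711 0.1586] [0.0114 0.0489] 28.65 z nan med [nan nan nan]
top blocktop 100 [ 0.5744 -0.022 ] [0.0198 0.0247] 16.96 z 0.137 med [ 0.5735 -0.0208  0.137 ]
scene bed 4913 [nan nan] [0. 0.] 0.0 z nan med [nan nan nan]
scene bar 353 [0.5337 0.3094] [0.0019 0.0187] 157.23 z nan med [nan nan nan]
scene rest0 135 [0.4705 0.1366] [0.0133 0.0703] 15.77 z nan med [nan nan nan]
scene rest1 136 [0.5746 0.1692] [0.013  0.0714] 17.16 z 0.0402 med [0.5807 0.1573 0.0402]
scene blocktop 108 [ 0.5683 -0.0039] [0.0179 0.0605] 20.91 z nan med [nan nan nan]
```

```bash
cat >> h.py <<'E'
def go(x,y,z,yaw=None):
    s=arm.get_state(); R=np.array(s['tool_rot']); p=np.array(s['tcp_pos'])
    t=0
    if yaw is not None:
        c=np.degrees(np.arctan2(R[1,0],R[0,0])); t=-np.radians((yaw-c+180)%360-180)
    print('t',round(s['time'],2),'tcp',p.round(4),'z',R[:,2].round(3),'f',s['wrist_force'].round(1),'open',round(s['opening'],3),'q',s['joint_positions'].round(0))
    print('dp cm',(R.T@(np.array([x,y,z])-p)*100).round(2),'twist',round(t,3))
E
```

move_arm([
  {"dp": [-42.9,-59,0],"twist": -1.2,"claw": 6},
  {"dp": [-42.9,-59,0],"twist": -1.2,"claw": 6},
  {"dp": [-42.9,-59,0],"twist": -1.2,"claw": 6},
  {"dp": [-42.9,-59,0],"twist": -1.2,"claw": 6},
  {"dp": [-42.9,-59,0],"twist": -1.2,"claw": 6},
  {"dp": [-42.9,-59,0],"twist": -1.2,"claw": 6},
  {"dp": [-42.9,-59,0],"twist": -1.2,"claw": 6},
  {"dp": [-42.9,-59,0],"twist": -1.2,"claw": 6},
  {"dp": [-42.9,-59,0],"twist": -1.2,"claw": 6},
  {"dp": [-42.9,-59,0],"twist": -1.2,"claw": 6},
  {"dp": [-42.9,-59,0],"twist": -1.2,"claw": 6},
  {"dp": [-42.9,-59,0],"twist": -1.2,"claw": 6},
  {"dp": [-42.9,-59,0],"twist": -1.2,"claw": 6},
  {"dp": [-42.9,-59,0],"twist": -1.2,"claw": 6},
  {"dp": [-42.9,-59,0],"twist": -1.2,"claw": 6},
  {"dp": [-42.9,-59,0],"twist": -1.2,"claw": 6},
  {"dp": [-42.9,-59,0],"twist": -1.2,"claw": 6},
  {"dp": [-42.9,-59,0],"twist": -1.2,"claw": 6},
  {"dp": [-42.9,-59,0],"twist": -1.2,"claw": 6},
])

```text
time: 2.28
tcp_pos: [0.6218, -0.0462, 0.2362]
tool_rot: [[0.992, -0.126, 0.001], [-0.126, -0.992, 0.0], [0.001, -0.0, -1.0]]
wrist_force: [0.5, -0.2, 0.4]
opening: 0.631
```

```bash
python3 -c "
from h import *
go(.46,.349,.2,62)
p,d,K,T=snap('wrist','w0.png'); np.savez('w0.npz',p=p,d=d,K=K,T=T); print(K[0,0],T.round(3).tolist())"
```

```text
t 2.28 tcp [ 0.6218 -0.0462  0.2362] z [ 0.001  0.    -1.   ] f [ 0.5 -0.2  0.4] open 0.631 q [-10.  28.  90.   0.  62.  -3.]
dp cm [-21.03 -37.16   3.62] twist -1.208
304.6651624333507 [[0.992, -0.12, -0.035, 0.631], [-0.125, -0.952, -0.28, 0.034], [0.0, 0.282, -0.959, 0.385], [0.0, 0.0, 0.0, 1.0]]
```

move_arm([
  {"dp": [-21,-37.2,3.6],"twist": -1.208,"claw": 6},
  {"dp": [-21,-37.2,3.6],"twist": -1.208,"claw": 6},
  {"dp": [-21,-37.2,3.6],"twist": -1.208,"claw": 6},
  {"dp": [-21,-37.2,3.6],"twist": -1.208,"claw": 6},
  {"dp": [-21,-37.2,3.6],"twist": -1.208,"claw": 6},
  {"dp": [-21,-37.2,3.6],"twist": -1.208,"claw": 6},
  {"dp": [-21,-37.2,3.6],"twist": -1.208,"claw": 6},
  {"dp": [-21,-37.2,3.6],"twist": -1.208,"claw": 6},
  {"dp": [-21,-37.2,3.6],"twist": -1.208,"claw": 6},
  {"dp": [-21,-37.2,3.6],"twist": -1.208,"claw": 6},
  {"dp": [-21,-37.2,3.6],"twist": -1.208,"claw": 6},
  {"dp": [-21,-37.2,3.6],"twist": -1.208,"claw": 6},
  {"dp": [-21,-37.2,3.6],"twist": -1.208,"claw": 6},
  {"dp": [-21,-37.2,3.6],"twist": -1.208,"claw": 6},
  {"dp": [-21,-37.2,3.6],"twist": -1.208,"claw": 6},
])

```text
time: 3.58
tcp_pos: [0.4605, 0.3449, 0.2008]
tool_rot: [[0.475, 0.88, 0.0], [0.88, -0.475, -0.0], [-0.0, 0.0, -1.0]]
wrist_force: [0.7, -0.1, 1.0]
opening: 0.634
```

```bash
python3 -c "
from h import *
p,d,K,T=snap('wrist','w1.png'); W=cloud(d,K,T)
b,g,r=[p[...,i].astype(int) for i in range(3)]
m=(b>r+50)&(b>g+30)&(W[...,2]>.006)&(W[...,2]<.018)
n,l,st,_=cv2.connectedComponentsWithStats(m.astype(np.uint8)); k=1+st[1:,4].argmax(); m=l==k
q=W[m]; R=cv2.minAreaRect(q[:,:2].astype(np.float32)); print(len(q),R,np.median(q[:,2]),st[k])
go(R[0][0],R[0][1],.025,62)
for o in arm.outline_of('wrist','bar')[:2]: print(o['conf'],o['rect'])
"
```

```text
2569 ((0.4613432288169861, 0.34871843457221985), (0.021438011899590492, 0.15848460793495178), 63.29750061035156) 0.012549484579594261 [ 313  110   22  137 2569]
t 3.63 tcp [0.4605 0.345  0.2008] z [ 0. -0. -1.] f [-0.2 -0.1 -0.2] open 0.631 q [ 30.  26.  99.  -0.  55. -31.]
dp cm [ 0.36 -0.11 17.58] twist -0.007
0.68 [313.3, 111.9, 23.0, 136.5]
```

View pics/w1.png

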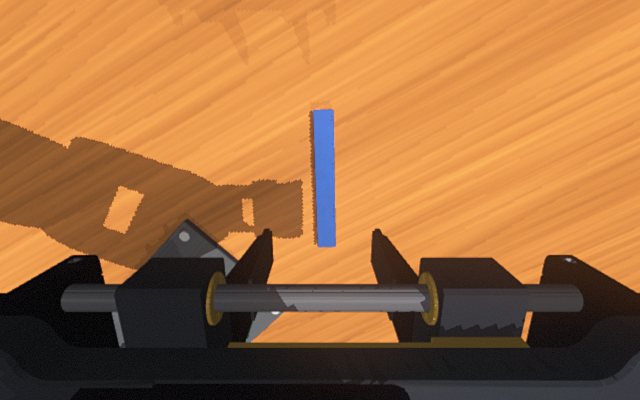

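Blue bar lies in full at (313–336, 110–247), 158×21 mm at z 12.5 mm, which matches the listed size. Descending and gripping.

move_arm([
  {"dp": [0.35,-0.1,4],"twist": -0.025,"claw": 6},
  {"dp": [0.35,-0.1,8],"twist": -0.025,"claw": 6},
  {"dp": [0.35,-0.1,12],"twist": -0.025,"claw": 6},
  {"dp": [0.35,-0.1,15],"twist": -0.025,"claw": 5},
  {"dp": [0.35,-0.1,16.8],"twist": -0.025,"claw": 5},
  {"dp": [0.35,-0.1,17.6],"twist": -0.025,"claw": 5},
  {"dp": [0.35,-0.1,17.6],"twist": -0.025,"claw": 5},
  {"dp": [0.35,-0.1,17.6],"twist": -0.025,"claw": 1.5},
  {"dp": [0.35,-0.1,17.6],"twist": -0.025,"claw": 1.5},
  {"dp": [0.35,-0.1,17.6],"twist": -0.025,"claw": 1.5},
  {"dp": [0.35,-0.1,17.6],"twist": -0.025,"claw": 1.5},
  {"dp": [0.35,-0.1,17.6],"twist": -0.025,"claw": 1.5},
  {"dp": [0.35,-0.1,17.6],"twist": -0.025,"claw": 1.5},
  {"dp": [0.35,-0.1,17.6],"twist": -0.025,"claw": 1.5},
])

```text
time: 4.85
tcp_pos: [0.4607, 0.3499, 0.025]
tool_rot: [[0.451, 0.893, 0.0], [0.893, -0.451, 0.0], [0.0, 0.0, -1.0]]
wrist_force: [-0.5, -1.8, 5.4]
opening: 0.229
```

```bash
python3 -c "
from h import *
go(.522,.1405,.14,106.8)"
```

```text
t 4.85 tcp [0.4607 0.3499 0.025 ] z [ 0.  0. -1.] f [-0.5 -1.8  5.4] open 0.229 q [ 31.  41. 106.  -0.  34. -32.]
dp cm [-15.93  14.92 -11.5 ] twist -0.761
```

move_arm([
  {"dp": [0,0,-2],"twist": 0,"claw": 1.5},
  {"dp": [0,0,-5],"twist": 0,"claw": 1.5},
  {"dp": [0,0,-9],"twist": 0,"claw": 1.5},
  {"dp": [-2,1,-13],"twist": -0.1,"claw": 1.5},
  {"dp": [-4,3,-17],"twist": -0.2,"claw": 1.5},
  {"dp": [-6,5,-19],"twist": -0.3,"claw": 1.5},
  {"dp": [-8,7,-19],"twist": -0.4,"claw": 1.5},
  {"dp": [-10,9,-19],"twist": -0.5,"claw": 1.5},
  {"dp": [-12,11,-19],"twist": -0.6,"claw": 1.5},
  {"dp": [-12,11,-19],"twist": -0.7,"claw": 1.5},
  {"dp": [-12,11,-19],"twist": -0.761,"claw": 1.5},
  {"dp": [-12,11,-19],"twist": -0.761,"claw": 1.5},
  {"dp": [-12,11,-19],"twist": -0.761,"claw": 1.5},
  {"dp": [-12,11,-19],"twist": -0.761,"claw": 1.5},
])

```text
time: 6.02
tcp_pos: [0.5044, 0.1935, 0.2144]
tool_rot: [[-0.287, 0.958, -0.0], [0.958, 0.287, -0.0], [-0.0, -0.0, -1.0]]
wrist_force: [0.1, -0.2, -2.7]
opening: 0.228
```

```bash
cat >> h.py <<'E'
def bedfit(p,d,K,T,n=''):
    W=cloud(d,K,T); X,Y,Z=W[...,0],W[...,1],W[...,2]
    b,g,r=[p[...,i].astype(int) for i in range(3)]
    near=(abs(X-.55)<.17)&(abs(Y-.06)<.2)
    out=[]
    for nm,m in [('bed',near&(abs(Z-.012)<.004)&(abs(b-r)<25)),('restlow',near&(g>r+15)&(g>b+5)&(abs(Z-.042)<.004)),('resttop',near&(g>r+15)&(g>b+5)&(Z>.046)&(Z<.056)),('gear',near&(r>b+60)&(abs(Z-.022)<.004)&(abs(X-.52)<.05)&(abs(Y-.14)<.05)),('blocktop',near&(Z>.131)&(Z<.142)&(r>b+60)),('cheek',near&(abs(Z-.064)<.003))]:
        k,l,st,_=cv2.connectedComponentsWithStats(m.astype(np.uint8))
        for i in range(1,k):
            if st[i,4]>15:
                q=W[l==i]; c=cv2.minAreaRect(q[:,:2].astype(np.float32))
                print(n,nm,st[i].tolist(),'c',np.round(c[0],4),np.round(c[1],4),round(c[2],1),'z',np.median(q[:,2]).round(4))
E
python3 -c "
from h import *
z=np.load('w0.npz'); bedfit(z['p'],z['d'],z['K'],z['T'],'w0')
p,d,K,T=snap('wrist','w2.png'); bedfit(p,d,K,T,'w2')
p,d,K,T=snap('top','t2.png'); bedfit(p,d,K,T,'t2')
go(.522,.1405,.14,106.8)"
```

```text
w0 bed [115, 0, 248, 230, 22162] c [0.5491 0.0582] [0.1683 0.2915] 17.2 z 0.0126
w0 restlow [138, 16, 31, 36, 504] c [0.4708 0.1253] [0.016  0.0366] 17.1 z 0.0425
w0 resttop [247, 0, 18, 9, 96] c [0.5807 0.1409] [0.0161 0.0068] 15.0 z 0.0503
w0 resttop [129, 7, 18, 15, 148] c [0.4646 0.1444] [0.0165 0.0078] 17.0 z 0.0503
w0 resttop [150, 46, 18, 13, 135] c [0.4756 0.1085] [0.0168 0.0078] 20.7 z 0.0506
w0 gear [173, 0, 68, 54, 2396] c [0.5214 0.1328] [0.0507 0.0707] 83.7 z 0.0225
w0 blocktop [244, 167, 35, 34, 705] c [ 0.5731 -0.0193] [0.0223 0.0219] 17.2 z 0.1375
w0 cheek [236, 117, 73, 99, 2131] c [ 0.5727 -0.0198] [0.0366 0.1022] 17.2 z 0.0647
w0 cheek [406, 188, 8, 25, 45] c [ 0.7136 -0.0723] [0.0278 0.0036] 72.1 z 0.0645
w2 bed [62, 109, 269, 140, 21338] c [0.5476 0.0619] [0.1683 0.2974] 16.9 z 0.0126
w2 restlow [254, 131, 29, 16, 418] c [0.4708 0.1264] [0.0153 0.0291] 16.1 z 0.0425
w2 restlow [255, 229, 39, 16, 389] c [0.5755 0.1601] [0.0168 0.0427] 17.4 z 0.0422
w2 resttop [246, 131, 8, 17, 121] c [0.476  0.1095] [0.0158 0.0069] 17.2 z 0.0506
w2 resttop [282, 131, 8, 16, 113] c
[... 726 characters left out ...]
5, 7, 22] c [0.5832 0.1419] [0.0155 0.0067] 19.0 z 0.0504
t2 resttop [269, 261, 5, 7, 21] c [0.478  0.1094] [0.0147 0.0067] 19.7 z 0.0504
t2 resttop [254, 265, 5, 7, 22] c [0.4674 0.1447] [0.0147 0.0072] 15.1 z 0.0499
t2 gear [254, 230, 20, 28, 284] c [0.5288 0.1304] [0.0679 0.0394] 16.9 z 0.0224
t2 blocktop [322, 216, 12, 12, 102] c [ 0.5749 -0.0189] [0.0208 0.0217] 18.7 z 0.1376
t2 cheek [331, 209, 19, 20, 209] c [ 0.5853 -0.0501] [0.0359 0.0361] 17.6 z 0.0645
t2 cheek [304, 218, 20, 19, 210] c [0.5662 0.0115] [0.0358 0.0386] 17.5 z 0.0643
t 6.12 tcp [0.5044 0.1936 0.2145] z [-0. -0. -1.] f [-1.  -0.6 -3. ] open 0.224 q [ 14.  23. 103.  -0.  55. -93.]
dp cm [-5.59  0.16  7.45] twist -0.001
```

View pics/w2.png

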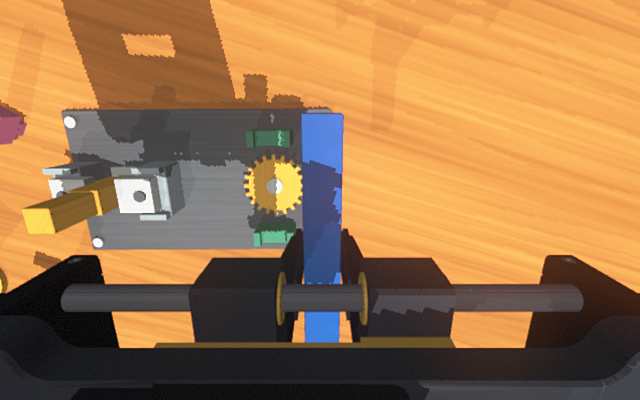

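Notches: wall pairs give (.4704,.127) and (.5746,.159), so gear_mid ≈ (.5225,.143) and yaw 17.2°. The gear centre and the 170 mm distance to the block agree. The bar is held straight at (322,230).

move_arm([
  {"dp": [-2,0.1,1],"twist": -0.009,"claw": 1.5},
  {"dp": [-4,0.2,3],"twist": -0.009,"claw": 1.5},
  {"dp": [-5.4,0.3,6],"twist": -0.009,"claw": 1.5},
  {"dp": [-5.4,0.3,9],"twist": -0.009,"claw": 1.5},
  {"dp": [-5.4,0.3,11.5],"twist": -0.009,"claw": 1.5},
  {"dp": [-5.4,0.3,12.5],"twist": -0.009,"claw": 1.5},
  {"dp": [-5.4,0.3,13],"twist": -0.009,"claw": 1.5},
  {"dp": [-5.4,0.3,13],"twist": -0.009,"claw": 1.5},
  {"dp": [-5.4,0.3,13.4],"twist": -0.009,"claw": 1.5},
  {"dp": [-5.4,0.3,13.8],"twist": -0.009,"claw": 1.5},
  {"dp": [-5.4,0.3,14.2],"twist": -0.009,"claw": 1.5},
  {"dp": [-5.4,0.3,14.5],"twist": -0.009,"claw": 1.5},
  {"dp": [-5.4,0.3,14.5],"twist": -0.009,"claw": 1.5},
  {"dp": [-5.4,0.3,14.5],"twist": -0.009,"claw": 1.5},
])

```text
time: 7.28
tcp_pos: [0.5231, 0.1424, 0.0697]
tool_rot: [[-0.298, 0.955, 0.0], [0.955, 0.298, -0.0], [-0.0, 0.0, -1.0]]
wrist_force: [1.2, 0.4, -3.3]
opening: 0.227
```

```bash
python3 -c "
from h import *
go(.5225,.143,.067,107.2)
p,d,K,T=snap('wrist','w3.png')
W=cloud(d,K,T);b,g,r=[p[...,i].astype(int) for i in range(3)]
m=(b>r+40)&(b>g+20); q=W[m]; print(np.nanmedian(q,0), np.nanpercentile(q[:,2],[5,95]))
bedfit(p,d,K,T)"
```

```text
t 7.28 tcp [0.5231 0.1424 0.0697] z [ 0. -0. -1.] f [ 1.2  0.4 -3.3] open 0.227 q [  8.  35. 110.  -0.  36. -99.]
dp cm [ 0.07 -0.04  0.27] twist 0.002
[0.49664521 0.1356477  0.05702682] [0.05600627 0.05809441]
 bed [0, 101, 422, 183, 43948] c [0.5296 0.0613] [0.1337 0.2894] 17.2 z 0.0125
 bed [112, 312, 80, 11, 826] c [0.6376 0.0376] [0.0112 0.0628] 16.5 z 0.0125
 restlow [285, 141, 16, 27, 149] c [0.4752 0.1109] [0.015  0.0088] 17.6 z 0.0423
 restlow [343, 141, 6, 28, 156] c [0.4663 0.1401] [0.0155 0.003 ] 18.5 z 0.0425
 restlow [299, 312, 5, 15, 71] c [0.5807 0.1468] [0.0112 0.0028] 15.9 z 0.0425
 restlow [340, 312, 4, 14, 55] c [0.5726 0.1731] [0.0112 0.0022] 18.4 z 0.0423
 resttop [282, 142, 14, 30, 400] c [0.476  0.1095] [0.016  0.0071] 17.6 z 0.0504
 resttop [349, 142, 14, 30, 392] c [0.465  0.1447] [0.0159 0.0071] 16.9 z 0.0504
 resttop [293, 313, 6, 22, 81] c [0.5804 0.1435] [0.015  0.0034] 16.0 z 0.0505
 resttop [344, 312, 7, 24, 103] c [0.5706 0.1753] [0.0166 0.0038] 25.8 z 0.0503
 gear [271, 187, 32, 62, 1114] c [0.5223 0.118 ] [0.0434 0.0216] 15.2 z 0.0224
 gear [342, 187, 32, 62, 1106] c [0.5076 0.1643] [0.0434 0.0214] 18.5 z 0.0224
 blocktop [551, 259, 58, 30, 911] c [0.469  0.2065] [0.0076 0.0112] 60.2 z 0.1364
 blocktop [278, 273, 4, 9, 23] c [0.4945 0.1221] [0.0017 0.0008] 10.0 z 0.1407
 blocktop [359, 273, 7, 10, 52] c [0.4894 0.1453] [0.0057 0.0011] 11.2 z 0.1398
 blocktop [451, 284, 88, 1, 88] c [0.4788 0.1835] [0.0016 0.0258] 17.1 z 0.1381
 cheek [0, 226, 118, 58, 2945] c [0.5657 0.0017] [0.035  0.0602] 16.8 z 0.0644
 cheek [289, 237, 14, 36, 93] c [0.523  0.1313] [0.0199 0.0061] 38.0 z 0.0643
 cheek [341, 236, 14, 25, 79] c [0.5127 0.1526] [0.0056 0.0142] 77.9 z 0.0641
```

View pics/w3.png

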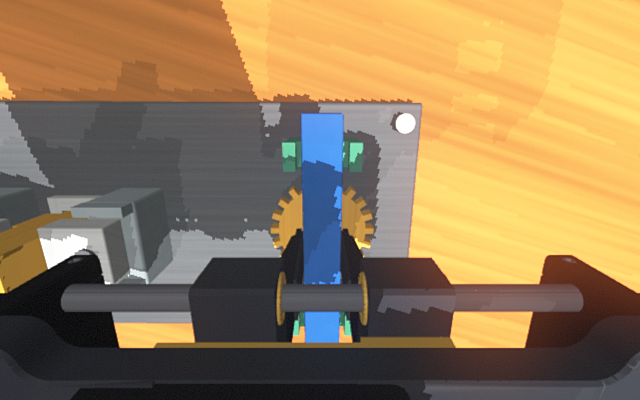

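The bar sits between both notch walls ((302–343, 113–340), walls either side), about 2.5 mm above the bearing faces. Lower, release, rise.

move_arm([
  {"dp": [0,0,0.15],"twist": 0,"claw": 1.5},
  {"dp": [0,0,0.27],"twist": 0,"claw": 1.5},
  {"dp": [0,0,0.27],"twist": 0,"claw": 1.5},
  {"dp": [0,0,0.27],"twist": 0,"claw": 1.5},
  {"dp": [0,0,0.2],"twist": 0,"claw": 4},
  {"dp": [0,0,0.2],"twist": 0,"claw": 4},
  {"dp": [0,0,0.2],"twist": 0,"claw": 4},
  {"dp": [0,0,0.2],"twist": 0,"claw": 4},
  {"dp": [0,0,-1],"twist": 0,"claw": 4},
  {"dp": [0,0,-4],"twist": 0,"claw": 4},
  {"dp": [0,0,-8],"twist": 0,"claw": 4},
  {"dp": [0,0,-12],"twist": 0,"claw": 4},
  {"dp": [0,0,-15],"twist": 0,"claw": 4},
  {"dp": [0,0,-15],"twist": 0,"claw": 4},
  {"dp": [0,0,-15],"twist": 0,"claw": 4},
])

```text
time: 8.58
tcp_pos: [0.5234, 0.1425, 0.2211]
tool_rot: [[-0.298, 0.955, 0.003], [0.955, 0.298, 0.0], [-0.001, 0.003, -1.0]]
wrist_force: [-0.4, 0.5, -1.0]
opening: 0.418
```

```bash
cat >> h.py <<'E'
def bar(n):
    p,d,K,T=snap(n,None); W=cloud(d,K,T);b,g,r=[p[...,i].astype(int) for i in range(3)]
    q=W[(b>r+40)&(b>g+20)&(W[...,2]>.045)&(W[...,2]<.065)]
    if len(q)>20:
        c=cv2.minAreaRect(q[:,:2].astype(np.float32)); print(n,'bar',len(q),np.round(c[0],4),np.round(c[1],4),round(c[2],1),'topz',np.median(q[:,2]).round(4), 'want .5225 .143 17.2 .054')
    return p,d,K,T
E
python3 -c "
from h import *
bar('wrist'); bar('top')
go(.573,-.019,.2,17.2)"
```

```text
wrist bar 2930 [0.5242 0.1435] [0.1582 0.0217] 17.3 topz 0.0544 want .5225 .143 17.2 .054
top bar 110 [0.4699 0.126 ] [0.04 0.02] 17.4 topz 0.0546 want .5225 .143 17.2 .054
t 8.68 tcp [0.5226 0.1424 0.2188] z [-0.001 -0.    -1.   ] f [-0.2 -0.8 -0.2] open 0.422 q [  8.  23. 102.  -0.  55. -99.]
dp cm [-1.691e+01  1.000e-02  1.870e+00] twist 1.573
```

move_arm([
  {"dp": [-16.9,0,1],"twist": 1.573,"claw": 5},
  {"dp": [-16.9,0,1],"twist": 1.573,"claw": 5},
  {"dp": [-16.9,0,1],"twist": 1.573,"claw": 5},
  {"dp": [-16.9,0,1],"twist": 1.573,"claw": 5},
  {"dp": [-16.9,0,1],"twist": 1.573,"claw": 5},
  {"dp": [-16.9,0,1],"twist": 1.573,"claw": 5},
  {"dp": [-16.9,0,1],"twist": 1.573,"claw": 5},
  {"dp": [-16.9,0,1],"twist": 1.573,"claw": 5},
  {"dp": [-16.9,0,1],"twist": 1.573,"claw": 5},
  {"dp": [-16.9,0,1],"twist": 1.573,"claw": 5},
  {"dp": [-16.9,0,1],"twist": 1.573,"claw": 5},
  {"dp": [-16.9,0,1],"twist": 1.573,"claw": 5},
  {"dp": [-16.9,0,1],"twist": 1.573,"claw": 5},
  {"dp": [-16.9,0,1],"twist": 1.573,"claw": 5},
  {"dp": [-16.9,0,1],"twist": 1.573,"claw": 5},
])

```text
time: 9.93
tcp_pos: [0.573, -0.0189, 0.2082]
tool_rot: [[0.955, 0.298, -0.002], [0.298, -0.955, 0.0], [-0.002, -0.001, -1.0]]
wrist_force: [0.5, 0.2, -0.8]
opening: 0.524
```

```bash
python3 -c "
from h import *
bar('top'); p,d,K,T=snap('wrist','w4.png'); bedfit(p,d,K,T)
go(.573,-.019,.113,17.2)"
```

```text
top bar 586 [0.5261 0.144 ] [0.1576 0.0214] 17.4 topz 0.0545 want .5225 .143 17.2 .054
 bed [240, 22, 167, 213, 24658] c [0.5579 0.0293] [0.169 0.231] 17.2 z 0.0125
 restlow [255, 22, 17, 4, 36] c [0.4741 0.1152] [0.0147 0.0022] 13.3 z 0.0426
 restlow [374, 22, 17, 4, 52] c [0.5785 0.1476] [0.015  0.0027] 19.5 z 0.0423
 resttop [253, 24, 19, 10, 176] c [0.4757 0.1089] [0.0162 0.0072] 16.2 z 0.0503
 resttop [374, 25, 19, 10, 166] c [0.5807 0.1411] [0.0161 0.0069] 17.7 z 0.0503
 gear [288, 22, 70, 33, 1408] c [0.5288 0.1229] [0.0677 0.0293] 17.3 z 0.0224
 blocktop [308, 204, 29, 29, 802] c [ 0.5731 -0.019 ] [0.0214 0.022 ] 16.7 z 0.1374
 cheek [304, 143, 37, 39, 1373] c [0.5634 0.0113] [0.0354 0.0373] 17.5 z 0.0646
 cheek [304, 208, 36, 34, 470] c [ 0.5825 -0.0508] [0.036  0.0359] 17.4 z 0.0647
t 10.03 tcp [ 0.5732 -0.0189  0.2088] z [-0.001  0.    -1.   ] f [0.2 0.2 0.5] open 0.526 q [ -8.  26.  99.  -0.  56. -26.]
dp cm [-0.01  0.01  9.58] twist 0.002
```

View pics/w4.png

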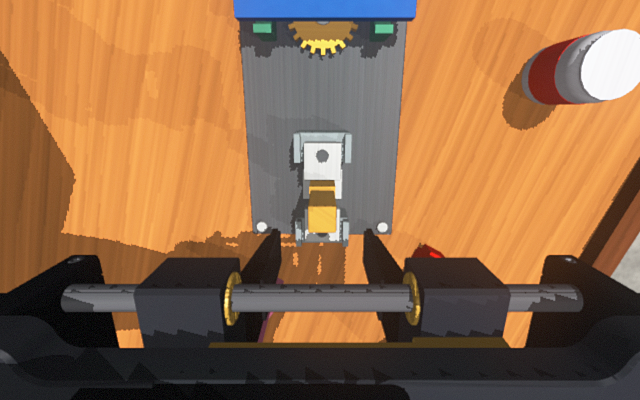

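The brass block top is at (322,214), midway between the open fingers, with cheeks in front and behind. The jaws are along bed x. Descend and grip.

move_arm([
  {"dp": [0,0,3],"twist": 0,"claw": 5},
  {"dp": [0,0,6],"twist": 0,"claw": 5},
  {"dp": [0,0,8.5],"twist": 0,"claw": 5},
  {"dp": [0,0,9.5],"twist": 0,"claw": 5},
  {"dp": [0,0,9.5],"twist": 0,"claw": 5},
  {"dp": [0,0,9.5],"twist": 0,"claw": 1.5},
  {"dp": [0,0,9.5],"twist": 0,"claw": 1.5},
  {"dp": [0,0,9.5],"twist": 0,"claw": 1.5},
  {"dp": [0,0,9.5],"twist": 0,"claw": 1.5},
  {"dp": [0,0,9.5],"twist": 0,"claw": 1.5},
  {"dp": [0,0,9.5],"twist": 0,"claw": 1.5},
  {"dp": [0,0,9.5],"twist": 0,"claw": 1.5},
])

```text
time: 11.03
tcp_pos: [0.5736, -0.0189, 0.1155]
tool_rot: [[0.955, 0.296, 0.001], [0.296, -0.955, -0.0], [0.001, 0.001, -1.0]]
wrist_force: [-1.2, 0.1, 6.9]
opening: 0.228
```

```bash
python3 -c "
from h import *
go(.573,-.019,.113,17.2)"
```

```text
t 11.03 tcp [ 0.5736 -0.0189  0.1155] z [ 0.001 -0.    -1.   ] f [-1.2  0.1  6.9] open 0.228 q [ -8.  33. 104.  -0.  44. -26.]
dp cm [-0.06 -0.01  0.25] twist -0.0
```

move_arm([
  {"dp": [0,-0.15,0],"twist": 0,"claw": 1.5},
  {"dp": [0,-0.3,0],"twist": 0,"claw": 1.5},
  {"dp": [0,-0.45,0.01],"twist": 0,"claw": 1.5},
  {"dp": [0,-0.6,0.02],"twist": 0,"claw": 1.5},
  {"dp": [0,-0.75,0.03],"twist": 0,"claw": 1.5},
  {"dp": [0,-0.9,0.04],"twist": 0,"claw": 1.5},
  {"dp": [0,-1.05,0.05],"twist": 0,"claw": 1.5},
  {"dp": [0,-1.2,0.07],"twist": 0,"claw": 1.5},
  {"dp": [0,-1.35,0.09],"twist": 0,"claw": 1.5},
  {"dp": [0,-1.5,0.11],"twist": 0,"claw": 1.5},
  {"dp": [0,-1.5,0.11],"twist": 0,"claw": 1.5},
  {"dp": [0,-1.5,0.11],"twist": 0,"claw": 1.5},
])

```text
time: 12.03
tcp_pos: [0.57, -0.0061, 0.115]
tool_rot: [[0.955, 0.296, 0.003], [0.296, -0.955, -0.003], [0.002, 0.003, -1.0]]
wrist_force: [-0.9, -12.5, 10.7]
opening: 0.232
```

```bash
cat >> h.py <<'E'
S=np.array([.573,-.019]); a=np.radians(17.2); B=np.array([[np.cos(a),np.sin(a)],[-np.sin(a),np.cos(a)]])
def cheeks(n,f=None):
    p,d,K,T=snap(n,f); W=cloud(d,K,T); q=(W[...,:2]-S)@B.T; Z=W[...,2]
    s=p.max(-1).astype(int)-p.min(-1)
    for z0,z1,nm in [(.060,.068,'cheek'),(.080,.137,'grip')]:
        m=(Z>z0)&(Z<z1)&(abs(q[...,0])<.022)&(abs(q[...,1])<.08)&((s<50) if nm=='cheek' else (s>60))
        for sg in (1,-1) if nm=='cheek' else (0,):
            y=q[...,1][m&((q[...,1]*sg>.01) if sg else True)]
            if len(y)>5: print(n,nm,sg,len(y),'y mm',(np.percentile(y,[2,50,98])*1e3).round(1))
E
python3 -c "
from h import *
go(.573,-.019,.113,17.2)
for f in ['top0','scene0']: pass
cheeks('top'); cheeks('wrist','w5.png'); cheeks('scene','s5.png')
import h
for n in ['top','scene']:
    z=np.load(n+'0.npz'); h.snap=lambda *_: (z['p'],z['d'],z['K'],z['T']); print('START'); cheeks(n)
"
```

```text
t 12.03 tcp [ 0.57   -0.0061  0.115 ] z [ 0.003 -0.003 -1.   ] f [ -0.9 -12.5  10.7] open 0.232 q [ -7.  32. 104.  -0.  43. -24.]
dp cm [-0.1   1.32  0.2 ] twist 0.0
wrist cheek 1 2721 y mm [19.7 37.9 54.5]
wrist grip 0 932 y mm [15.6 19.5 22.1]
scene cheek 1 64 y mm [16.  33.7 48.4]
scene cheek -1 247 y mm [-53.5 -36.6 -18.5]
scene grip 0 73 y mm [-10.2  -5.6   1.1]
START
top cheek 1 235 y mm [15.4 32.4 49.5]
top cheek -1 235 y mm [-50.8 -33.2 -16.2]
top grip 0 62 y mm [-10.9   2.   13.1]
START
scene cheek 1 127 y mm [14.2 33.7 47.6]
scene cheek -1 261 y mm [-53.7 -36.5 -16.1]
scene grip 0 141 y mm [-16.2  -5.    7.9]
```

move_arm([
  {"dp": [0,0.3,-0.05],"twist": 0,"claw": 1.5},
  {"dp": [0,0.6,-0.08],"twist": 0,"claw": 1.5},
  {"dp": [0,0.9,-0.1],"twist": 0,"claw": 1.5},
  {"dp": [0,1.2,-0.11],"twist": 0,"claw": 1.5},
  {"dp": [0,1.5,-0.11],"twist": 0,"claw": 1.5},
  {"dp": [0,1.7,-0.11],"twist": 0,"claw": 1.5},
  {"dp": [0,1.9,-0.11],"twist": 0,"claw": 1.5},
  {"dp": [0,2.1,-0.1],"twist": 0,"claw": 1.5},
  {"dp": [0,2.25,-0.09],"twist": 0,"claw": 1.5},
  {"dp": [0,2.4,-0.07],"twist": 0,"claw": 1.5},
  {"dp": [0,2.55,-0.06],"twist": 0,"claw": 1.5},
  {"dp": [0,2.7,-0.04],"twist": 0,"claw": 1.5},
  {"dp": [0,2.85,-0.02],"twist": 0,"claw": 1.5},
  {"dp": [0,3.0,0],"twist": 0,"claw": 1.5},
  {"dp": [0,3.0,0],"twist": 0,"claw": 1.5},
  {"dp": [0,3.0,0],"twist": 0,"claw": 1.5},
])

```text
time: 13.52
tcp_pos: [0.5775, -0.0318, 0.1145]
tool_rot: [[0.955, 0.295, -0.0], [0.295, -0.955, 0.002], [0.0, -0.002, -1.0]]
wrist_force: [-3.7, 10.3, 11.8]
opening: 0.233
```

```bash
python3 -c "
from h import *
go(.573,-.019,.113,17.2)
cheeks('wrist','w6.png'); cheeks('scene','s6.png')
p=cv2.imread('pics/s6.png')[100:260,230:400]; cv2.imwrite('pics/s6c.png',cv2.resize(p,None,fx=3.7,fy=3.7,interpolation=2))
"
```

```text
t 13.52 tcp [ 0.5775 -0.0318  0.1145] z [-0.     0.002 -1.   ] f [-3.7 10.3 11.8] open 0.233 q [-10.  33. 103.   0.  44. -27.]
dp cm [-0.05 -1.35  0.15] twist -0.001
wrist cheek 1 2991 y mm [20.  37.6 54.1]
wrist grip 0 1848 y mm [-2.1  1.5  6.9]
scene cheek 1 25 y mm [20.6 31.2 52.3]
scene cheek -1 259 y mm [-57.2 -39.3 -21.4]
scene grip 0 21 y mm [-24.1 -21.6 -14.2]
```

View pics/w6.png

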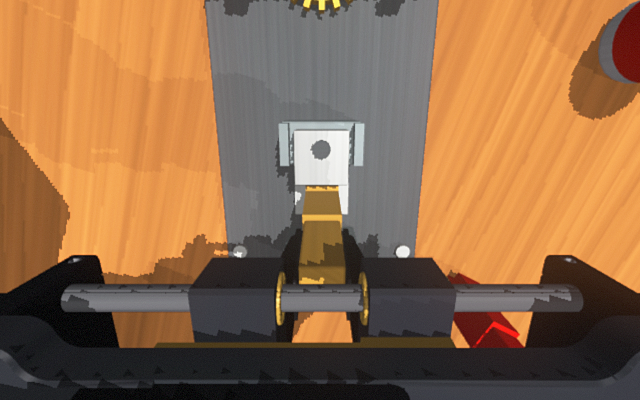

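The view shows the block leaned back, with the +y cheek (320,150) clearly back about 4.5 mm. The -y cheek reads about 3 to 3.5 mm, so I'll push a little further for margin.

move_arm([
  {"dp": [0,0.15,0],"twist": 0,"claw": 1.5},
  {"dp": [0,0.3,0.03],"twist": 0,"claw": 1.5},
  {"dp": [0,0.3,0.03],"twist": 0,"claw": 1.5},
  {"dp": [0,0.3,0.03],"twist": 0,"claw": 1.5},
  {"dp": [0,0.3,0.03],"twist": 0,"claw": 1.5},
])

```text
time: 14.03
tcp_pos: [0.5783, -0.0345, 0.1142]
tool_rot: [[0.955, 0.295, -0.0], [0.295, -0.955, 0.002], [0.0, -0.002, -1.0]]
wrist_force: [-3.0, 10.9, 10.6]
opening: 0.231
```

```bash
python3 -c "
from h import *
go(.573,-.019,.113,17.2)
cheeks('wrist'); cheeks('scene')
"
```

```text
t 14.03 tcp [ 0.5783 -0.0345  0.1142] z [-0.     0.002 -1.   ] f [-3.  10.9 10.6] open 0.231 q [-10.  33. 103.   0.  44. -27.]
dp cm [-0.05 -1.64  0.12] twist -0.001
wrist cheek 1 3022 y mm [19.8 37.4 53.8]
wrist grip 0 1959 y mm [-4.  -0.1  6.2]
scene cheek 1 33 y mm [22.9 29.  51.7]
scene cheek -1 251 y mm [-57.4 -39.8 -22.1]
scene grip 0 19 y mm [-24.9 -22.4 -20.9]
```

move_arm([
  {"dp": [0,0.1,0.02],"twist": 0,"claw": 1.5},
  {"dp": [0,0.2,0.03],"twist": 0,"claw": 1.5},
  {"dp": [0,0.2,0.03],"twist": 0,"claw": 1.5},
  {"dp": [0,0.2,0.03],"twist": 0,"claw": 1.5},
])

```text
time: 14.47
tcp_pos: [0.5787, -0.0356, 0.114]
tool_rot: [[0.955, 0.295, -0.001], [0.295, -0.955, 0.003], [0.0, -0.003, -1.0]]
wrist_force: [-5.6, 18.5, 14.7]
opening: 0.232
```

move_arm([
  {"dp": [0,-0.3,-0.05],"twist": 0,"claw": 1.5},
  {"dp": [0,-0.6,-0.1],"twist": 0,"claw": 1.5},
  {"dp": [0,-0.9,-0.13],"twist": 0,"claw": 1.5},
  {"dp": [0,-1.2,-0.15],"twist": 0,"claw": 1.5},
  {"dp": [0,-1.5,-0.16],"twist": 0,"claw": 1.5},
  {"dp": [0,-1.8,-0.17],"twist": 0,"claw": 1.5},
  {"dp": [0,-2.0,-0.17],"twist": 0,"claw": 1.5},
  {"dp": [0,-2.0,-0.17],"twist": 0,"claw": 1.5},
  {"dp": [0,-2.0,-0.17],"twist": 0,"claw": 1.5},
])

```text
time: 15.22
tcp_pos: [0.5738, -0.0194, 0.1147]
tool_rot: [[0.955, 0.296, 0.001], [0.296, -0.955, -0.001], [0.001, 0.001, -1.0]]
wrist_force: [2.3, -3.8, -1.6]
opening: 0.227
```

```bash
python3 -c "
from h import *
go(.573,-.019,.113,17.2)
cheeks('wrist','w7.png'); cheeks('scene','s7.png'); cheeks('top')
p=cv2.imread('pics/s7.png')[110:250,240:400]; a=cv2.resize(p,None,fx=4,fy=4,interpolation=2)
cv2.imwrite('pics/s7c.png',a)
"
```

```text
t 15.22 tcp [ 0.5738 -0.0194  0.1147] z [ 0.001 -0.001 -1.   ] f [ 2.3 -3.8 -1.6] open 0.227 q [ -9.  33. 104.  -0.  44. -26.]
dp cm [-0.07 -0.06  0.17] twist -0.0
wrist cheek 1 2883 y mm [19.5 37.6 54.2]
wrist grip 0 1376 y mm [ 8.  11.3 14.6]
scene cheek 1 53 y mm [12.2 28.5 49.7]
scene cheek -1 243 y mm [-57.7 -40.7 -21.7]
scene grip 0 34 y mm [-15.8 -13.5 -10.9]
```

View pics/s7c.png

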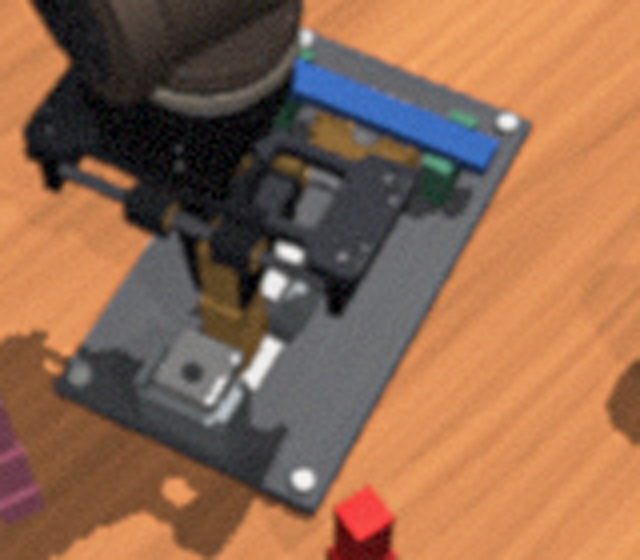

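Force rose to 18.5 N at the stop, and both cheeks read about 4 to 4.5 mm back. The crop shows the block upright in the fingers at (215,300) and the bar in its rests. Lift gently.

move_arm([
  {"dp": [0,0,-0.2],"twist": 0,"claw": 1.5},
  {"dp": [0,0,-0.4],"twist": 0,"claw": 1.5},
  {"dp": [0,0,-0.6],"twist": 0,"claw": 1.5},
  {"dp": [0,0,-0.8],"twist": 0,"claw": 1.5},
  {"dp": [0,0,-0.8],"twist": 0,"claw": 1.5},
])

```text
time: 15.78
tcp_pos: [0.573, -0.019, 0.1224]
tool_rot: [[0.955, 0.296, -0.001], [0.296, -0.955, -0.0], [-0.001, -0.0, -1.0]]
wrist_force: [-0.2, -4.2, -3.1]
opening: 0.23
```

move_arm([
  {"dp": [0,0,-0.4],"twist": 0,"claw": 1.5},
  {"dp": [0,0,-0.8],"twist": 0,"claw": 1.5},
  {"dp": [0,0,-1.2],"twist": 0,"claw": 1.5},
  {"dp": [0,0,-1.6],"twist": 0,"claw": 1.5},
  {"dp": [0,0,-2.0],"twist": 0,"claw": 1.5},
  {"dp": [0,0,-2.4],"twist": 0,"claw": 1.5},
])

```text
time: 16.28
tcp_pos: [0.5734, -0.019, 0.1471]
tool_rot: [[0.955, 0.296, 0.0], [0.296, -0.955, -0.0], [0.0, 0.0, -1.0]]
wrist_force: [1.4, -3.8, -6.5]
opening: 0.234
```

```bash
python3 -c "
from h import *
go(.573,-.019,.191,17.2)
cheeks('wrist'); cheeks('scene')"
```

```text
t 16.28 tcp [ 0.5734 -0.019   0.1471] z [ 0. -0. -1.] f [ 1.4 -3.8 -6.5] open 0.234 q [ -8.  30. 102.  -0.  48. -26.]
dp cm [-0.04 -0.01 -4.39] twist -0.0
wrist cheek 1 2175 y mm [19.2 37.3 54.2]
wrist grip 0 1268 y mm [11.3 14.5 15.3]
scene cheek 1 112 y mm [15.9 38.  52. ]
scene cheek -1 259 y mm [-57.7 -40.2 -19.4]
scene grip 0 70 y mm [-16.1 -12.7   8.8]
```

move_arm([
  {"dp": [0,0,-0.4],"twist": 0,"claw": 1.5},
  {"dp": [0,0,-0.9],"twist": 0,"claw": 1.5},
  {"dp": [0,0,-1.5],"twist": 0,"claw": 1.5},
  {"dp": [0,0,-2.1],"twist": 0,"claw": 1.5},
  {"dp": [0,0,-2.7],"twist": 0,"claw": 1.5},
  {"dp": [0,0,-3.3],"twist": 0,"claw": 1.5},
  {"dp": [0,0,-3.9],"twist": 0,"claw": 1.5},
  {"dp": [0,0,-4.4],"twist": 0,"claw": 1.5},
  {"dp": [0,0,-4.8],"twist": 0,"claw": 1.5},
  {"dp": [0,0,-4.8],"twist": 0,"claw": 1.5},
  {"dp": [0,0,-4.8],"twist": 0,"claw": 1.5},
  {"dp": [0,0,-4.8],"twist": 0,"claw": 1.5},
])

```text
time: 17.38
tcp_pos: [0.5732, -0.0189, 0.1944]
tool_rot: [[0.955, 0.295, -0.0], [0.295, -0.955, -0.0], [-0.0, -0.0, -1.0]]
wrist_force: [-0.4, -0.5, -5.0]
opening: 0.232
```

```bash
python3 -c "
from h import *
go(.573,-.019,.191,17.2)
bar('top'); cheeks('wrist','w8.png'); cheeks('scene','s8.png')
p,d,K,T=snap('scene'); W=cloud(d,K,T); r=p[...,2].astype(int)-p[...,0]
q=(W[...,:2]-S)@B.T; Z=W[...,2]
m=(abs(q[...,0])<.03)&(abs(q[...,1])<.04)&(Z>.07)&(Z<.2)&(r>50)
print(m.sum(),'z',np.percentile(Z[m],[0,1,50,99]).round(4))
for z in np.arange(.08,.18,.01):
    k=m&(abs(Z-z)<.005)
    if k.sum()>4: print(z.round(3),k.sum(),np.percentile(q[k][:,1],[5,50,95]).round(4),np.median(q[k][:,0]).round(4))
p=p[90:260,230:400]; cv2.imwrite('pics/s8c.png',cv2.resize(p,None,fx=3.5,fy=3.5,interpolation=2))"
```

```text
t 17.38 tcp [ 0.5732 -0.0189  0.1944] z [-0. -0. -1.] f [-0.4 -0.5 -5. ] open 0.232 q [ -8.  27.  99.  -0.  54. -26.]
dp cm [-0.03  0.    0.34] twist -0.0
top bar 602 [0.526  0.1439] [0.1575 0.022 ] 17.7 topz 0.0546 want .5225 .143 17.2 .054
wrist cheek 1 1517 y mm [19.6 37.6 54.3]
wrist grip 0 519 y mm [14.8 18.  19.1]
scene cheek 1 119 y mm [17.  36.6 51.1]
scene cheek -1 243 y mm [-57.6 -40.3 -23. ]
scene grip 0 92 y mm [-19.  -10.7  12.4]
345 z [0.0968 0.1017 0.143  0.199 ]
0.1 7 [-0.0105 -0.0065 -0.0005] 0.0119
0.11 34 [-0.0189 -0.0135  0.0082] 0.0113
0.12 55 [-0.0186 -0.0159  0.0111] 0.0078
0.13 43 [-0.016  -0.0142  0.008 ] 0.01
0.14 42 [-0.0157 -0.0138  0.0085] 0.0084
0.15 38 [-0.0158 -0.0139  0.0092] 0.0108
0.16 27 [-0.016  -0.0147 -0.0109] 0.0018
0.17 36 [-0.0155 -0.0124 -0.0112] 0.0019
```

View pics/s8c.png

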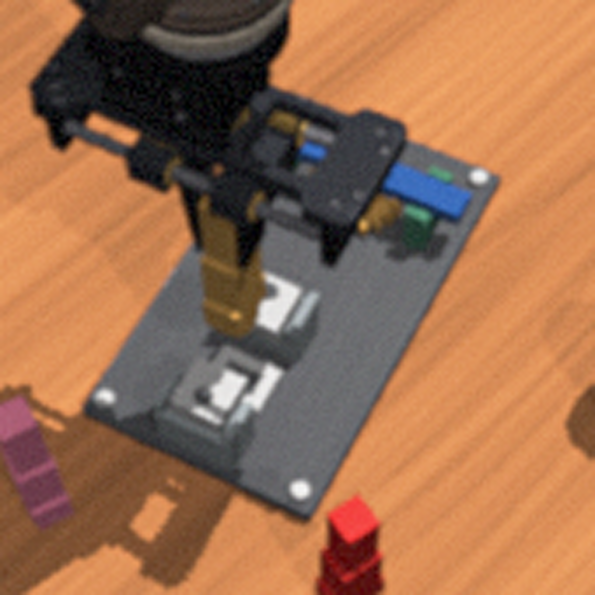

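The block hangs upright at (230,270), clear above both cheeks, and the bar rests in the greens. The hold is still and all the checks agree, so I'm handing in.

```bash
python3 -c "
from h import *
go(.573,-.019,.19,17.2); print(arm.hand_in())"
```

```text
t 17.58 tcp [ 0.5733 -0.0189  0.1943] z [-0.  0. -1.] f [ 0.5  0.5 -4.2] open 0.229 q [ -8.  27.  99.  -0.  54. -26.]
dp cm [-0.03  0.    0.43] twist -0.0
the job is handed in; nothing more can be done
None
```

The job is handed in at 17.6 s. The bar lies in the rests, both cheeks are back, and the arm is holding the brass block upright over its socket.

- **Bar:** it was laid across both rests and let go. The wrist camera put its centre within about 2 mm of gear_mid, angle within about 0.5°. The top camera read it about 3.5 mm off in world x, still well inside the limits. Its top is at about 54.5 mm, so it is seated.
- **Cheeks:** I rocked the block to +y, then to −y. The +y cheek reads about 4.5 mm back. The −y cheek reads roughly 3.5–4 mm back; its near edge gave larger, scattered values. The side force rose to 18.5 N on the last push, which suggests it reached its stop. That is above the 5–10 N you gave.
- **Block:** it lifted without jamming and hangs about 92 mm above the bench, clear of the cheeks. The wrist force is about −5 N, roughly the block's weight.
- **Contact and bystanders:** no picture or force reading suggested the gripper touched the bed. I kept clear of the wrench, scoop stand and tin, but did not measure their positions again at the end.

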